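Reset a ratchet tilting plate to its lowest notch

TASK

The tilting mounting plate on the blue stand is propped too steep, and its ratchet only lets it rise: by its red roller knob, swing it up past the top notch until the yellow-weighted pawl is thrown over, pressing no more than lightly on the spring buffer you will feel there, then bring the plate all the way down flat on its posts so that the pawl arms again. Then raise it to its lowest notch, set it down there so that the pawl props it, and let go. Be gentle: do not press the plate down hard against the pawl, never let it drop, and leave the other things on the bench where they are.

Things in the scene. Friction and masses are not known exactly. Their poses are not given: they have to be found in the camera images.
- stand: Blue fixed stand, base plate 290 x 340 x 12 mm on the bench. Origin under its middle. Its x axis points level from the plate's hinge towards the knob's side, its y axis is parallel to the hinge, z up. The hinge line is at x -90 mm, z 100 mm. Pins, pawl, trip arm and buffer are on the +y side, 125 to 180 mm from the middle.
- hinge (a point): Point on the hinge line at the middle of the plate's width, 100 mm above the bench; fixed. At tilt a the knob lies 210*cos(a) mm from it along the stand's x and 210*sin(a) mm above it.
- knob (a point): Centre of the red roller knob: a drum 28 mm in diameter and 30 mm long, its axis parallel to the hinge, turning freely on the end of an 11 mm thick stub about 36 mm clear of the middle of the plate's free edge. It moves on a circle of 210 mm radius round hinge. Both flat ends are free: pinch them from above, fingers closing parallel to the hinge; the drum turns, the grip need not.
- board (a joint): Tilt of the aluminium plate (150 x 220 x 6 mm, motor and gold bracket bolted on, 0.55 to 0.95 kg, 2 to 5 N to hold at the knob), rad: 0 flat on its posts, growing as the knob rises. Rests on the pawl at 0.20 (lowest notch), 0.44, 0.66 or 0.89; starts at 0.44 and then can only rise. Stiff, damped hinge; sinking faster than 1 rad/s is a drop.
- shaft_end (a point): Point on the hinge line at the +y end of the plate's shaft. Here an orange two-ended arm is clamped, at a different angle on each stand: at a tilt somewhere from 1.18 to 1.5 (not known beforehand) it throws the pawl over, and about 0.02 to 0.03 rad later meets a spring buffer. At the knob this feels like 4.4 N per mm against lifting on; over 60 N there (20 N, 4 to 5 mm at the knob) is too much.
- pawl_pivot (a point): Fixed pivot of the brass pawl with a yellow weight on top, 45 mm up. Armed it leans to the hinge, under the plate's pins; thrown over it leans away, the plate swings freely, and below 0.1 rad tilt the plate pushes it back to armed. Raised then to 0.26-0.38 rad and lowered, the plate catches at 0.20. It bears 6 to 13 N at rest; over 60 N (15 N down at the knob) is too much.
- motor: loose small stepper motor, black 42 x 42 x 40 mm block with a steel shaft, origin at its underside; leave it where it is
- bracket: loose gold-coloured angle bracket, 60 x 50 x 50 mm; leave it where it is
- caliper: loose caliper, 200 mm long, steel with a black slide; leave it where it is
- screwdriver: loose red-handled screwdriver; leave it where it is
- bearing_block: loose aluminium bearing block, 50 x 40 x 22 mm; leave it where it is
- screw_tray: loose blue two-pocket tray, 130 x 90 x 35 mm; leave it where it is
- collar: loose steel ring, 32 mm across, 12 mm high, lying on the stand's base plate; leave it where it is

How it is judged:
By the outcome, as a careful person would: the job done as asked, in the order asked, and still so for the second after the job is handed in, with the robot touching nothing.
It also fails if it takes over 72 s, if anything falls off the work surface, if the arm or the gripper's body presses on something with over 40 N, if the wrist force passes 120 N, or if a joint passes its speed limit or range.

ROBOT

A 6-joint arm with a two-finger parallel gripper is mounted at the origin on the work surface. World frame = base frame: x ahead of the robot, y to its left, z up, the work surface at z = 0. Lengths are in m, angles in rad, forces in N, time in s.
With the tool pointing down it reaches from about 0.325 to 0.775 m from the base axis. Payload 9.3 kg.
Tool frame: the origin (TCP) lies at the very end of the fingers, on their centre line; the grasp point (between the pads) lies 19 mm behind it; z points along the fingers, y is the line along which they close (so a half turn about z gives the same grasp; the last joint's range is limited). The gripper opens to 85 mm and grips with 20 to 120 N. Pads are 22 mm wide; open, the fingers measure 114 mm over their backs; the gripper's body (76 mm by 85 mm) begins 54 mm behind the grasp point. The pads swing forward as they close: fully open they stand 13 mm farther back than shut.
Start: joints at [-1.409, 0.259, 0.021, 1.334, 0, 1.418], TCP at [0.17, -0.523, 0.231] pointing down, gripper open.
Joint ranges: [-3.04, 3.04], [-0.91, 1.82], [-1.04, 1.36], [-1.92, 1.95], [-1.52, 1.45], [-3.14, 3.14]. Speed limits (rad/s): [2.22, 2.22, 2.79, 3.14, 3.14, 3.14].

INTERFACE

Orientations are given as a unit quaternion [x, y, z, w].
In Python, from cell import bot, snapshot, ticket gives the robot as it stands. The module is installed in compiled form; this text tells all that it offers.
- The arm moves only by the tool drive_tool, never from a script. Its argument "increments" is a list that holds one entry, the list of rows, each a list of 5 numbers: the shift along the tool's x, y, z in cm, then the turn about the tool's z in rad, then the finger opening in cm, from 0 to 8.54. A call has 1 to 10 rows; each row is the pose to reach, as a shift and turn from the pose commanded when the call began, along the tool's axes at that moment; what a row does not reach only later rows make up. A row lasts 1/8 s, in which the tool goes at most 62.5 mm and 10.7 degrees, less where a joint would pass 70% of its speed; a pose out of reach is approached as far as the arm can. A call with a gripper value outside its range is refused whole. The fingers move at their own pace and stop on an object; "grip_force" is the grip in N (left out, the last holds). Time passes only in rows, so rows that repeat a pose let the fingers close. It gives the time, the measured TCP pose, the force and the opening at its end, in the units of the state.
- bot.state(): the state, without advancing time (a new reading comes with each control period).
- snapshot(name): name is "scene" or "top" or "wrist"; returns a dict with "image" (420x560x3 uint8, blue, green, red), "vertical_fov" (degrees; the focal length in pixels is half the picture's height over the tangent of half this angle, whatever the lens; pixels are square), "cx", "cy" (the principal point, pixels), "R" (3x3) and "t" (3): a world point X has camera coordinates R X + t. Camera axes: x right, y down, z forward; pixel columns grow to the right and rows downward; lengths in m; the calibration is good to about 2 mm. The wrist camera is an equidistant fisheye: a pixel r from the principal point sees the ray r / f radians off the axis. A picture is of the moment at which its call begins. There is no depth.
- ticket.finish_job(): hands the job in, once; it reports no verdict.
The state is a dict: "time_s": time; "q": joint angles; "qd": joint speeds; "tau": joint torques, N m; "tcp_pos": TCP position; "tool_rot": TCP orientation; "contact_force": force on the tool from outside, world axes, zero at the start; "torque": the same for the moment, N m; "gripper_width": finger opening in m.
Only numpy, scipy, OpenCV 4.12 (cv2) and the standard library are available. Lean on these libraries where they do the work, as an engineer would, in place of code of your own. Each camera call takes 0.05 s, during which the arm holds its last target. There are 200 camera calls.

## Working session

There is one attempt and no reset: what is moved stays moved. The work goes in short steps, Python scripts to look and compute and a tool call to move; the robot and the scene stay as the last step left them, time stands still between calls to the robot, and variables do not carry over. Pictures are saved under pics/ and viewed, on a budget of 10 in all, crops included, one or two more only if the job needs it, and the job is handed in when it is done.

Besides the shell and the picture viewer there is one more tool, called after ">>>" as a command line: name --argument value ..., lists and objects as JSON in quotes. drive_tool: Moves the arm, as the interface text tells. Its arguments: {"type":"object","properties":{"increments":{"type":"array"},"grip_force":{"type":"number"}},"required":["increments"]}

```bash
mkdir -p pics; python3 - <<'E'
from cell import bot, snapshot
import cv2,pickle
d={n:snapshot(n) for n in("scene","top","wrist")}
pickle.dump(d,open("s0.pkl","wb"))
for n in d: 
    cv2.imwrite(f"pics/{n}0.png",d[n]["image"]); print(n,d[n]["vertical_fov"],d[n]["cx"],d[n]["cy"],d[n]["R"],d[n]["t"])
print(bot.state())
E
```

```text
scene 54.44380454206489 280.34609922462494 210.5624292558934 [[ 3.16844550e-01  9.48477020e-01 -9.34401210e-04]
 [ 6.13674055e-01 -2.05752539e-01 -7.62279507e-01]
 [-7.23196851e-01  2.40950690e-01 -6.47247310e-01]] [-0.17606869 -0.27504726  1.52574484]
top 43.053146810437745 282.8520369536264 213.35706677974648 [[-2.85548853e-02 -9.99589856e-01 -2.17696044e-03]
 [-9.96765062e-01  2.86377370e-02 -7.50952126e-02]
 [ 7.51267559e-02  2.55829261e-05 -9.97173992e-01]] [0.02917742 0.56011602 1.59154613]
wrist 65.70646984690485 276.98931766718243 209.8483713076598 [[ 0.30868166 -0.95116182 -0.00261276]
 [-0.911198   -0.29649782  0.28601967]
 [-0.27282567 -0.08590829 -0.95822018]] [-0.54857383 -0.03704866  0.38013045]
{'time_s': 0.15, 'q': array([-1.40858761e+00,  2.59074463e-01,  2.09671497e-02,  1.33370172e+00,
       -1.56256547e-05,  1.41818987e+00]), 'qd': array([-0.00015773, -0.00135869,  0.0010316 , -0.00080666,  0.00118983,
        0.00162173]), 'tau': array([ 2.47167809e-03, -5.55972362e+01,  3.44662642e+01,  1.14037216e-02,
       -2.47553944e-04, -2.27543995e-05]), 'tcp_pos': array([ 0.1702575 , -0.52277404,  0.23081097]), 'tool_rot': array([ 9.87636857e-01,  1.56758356e-01, -1.02438030e-05, -5.06311945e-04]), 'contact_force': array([ 0.59182036, -0.49742767, -0.52860058]), 'torque': array([-0.01249182, -0.02530715,  0.07030604]), 'gripper_width': 0.08561662020398898}
```

View pics/scene0.png

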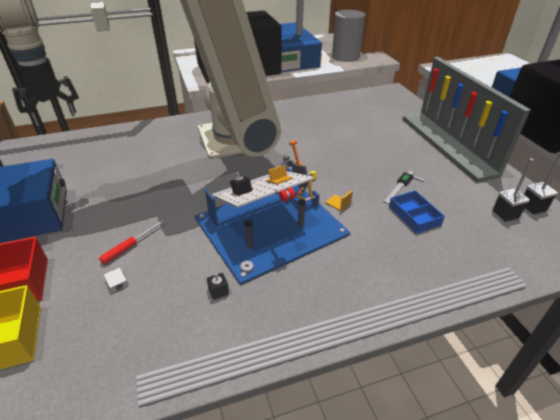

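View pics/top0.png

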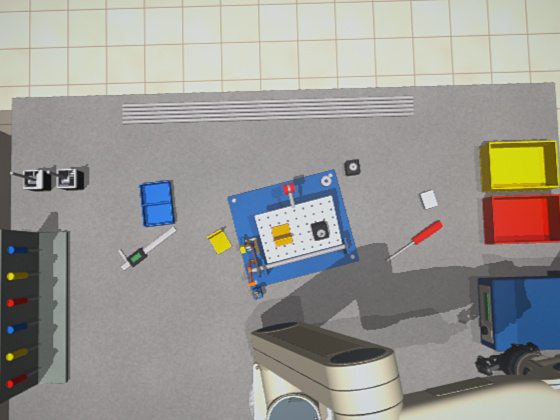

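The scene picture shows the stand with its plate propped, the red knob at about (287,195). In the top picture the knob is at (289,188), with base corners near (229,196), (335,170), (357,260) and (252,298). The stand's +x points away from the robot, with the pawl on the left.

```bash
cat > h.py <<'E'
import numpy as np, cv2
def ray(s,u,v):
    f=s["image"].shape[0]/2/np.tan(np.radians(s["vertical_fov"]/2))
    d=s["R"].T@np.array([(u-s["cx"])/f,(v-s["cy"])/f,1.]); return -s["R"].T@s["t"], d/np.linalg.norm(d)
def onplane(s,u,v,z):
    c,d=ray(s,u,v); return c+d*(z-c[2])/d[2]
def tri(rs):
    A=sum(np.eye(3)-np.outer(d,d) for c,d in rs); b=sum((np.eye(3)-np.outer(d,d))@c for c,d in rs)
    return np.linalg.solve(A,b)
def red(s,box):
    u0,v0,u1,v1=box; h=cv2.cvtColor(s["image"][v0:v1,u0:u1],cv2.COLOR_BGR2HSV)
    m=(((h[...,0]<5)|(h[...,0]>172))&(h[...,1]>150)&(h[...,2]>70)).astype(np.uint8)
    n,l,st,ce=cv2.connectedComponentsWithStats(m); i=1+np.argmax(st[1:,4])
    return ce[i]+[u0,v0],st[i]
E
python3 - <<'E'
import pickle; from h import *
d=pickle.load(open("s0.pkl","rb")); T,S=d["top"],d["scene"]
(kt,st),(ks,ss)=red(T,(270,170,310,215)),red(S,(265,175,310,215)); print(kt,st,ks,ss)
k=tri([ray(T,*kt),ray(S,*ks)]); print("knob tri",k, "plane z=.189",onplane(T,*kt,.189),onplane(S,*ks,.189))
h=cv2.cvtColor(T["image"],cv2.COLOR_BGR2HSV); m=cv2.inRange(h,(100,120,50),(125,255,255)); m[:160]=0;m[310:]=0;m[:,:200]=0;m[:,365:]=0
p=np.argwhere(m)[:,::-1]
P=np.array([onplane(T,*q,.012)[:2] for q in p]); r=cv2.minAreaRect(P.astype(np.float32)); print(r)
c=cv2.boxPoints(cv2.minAreaRect(p.astype(np.float32))); print(c)
for q in c: print(onplane(T,*q,.012))
vis=cv2.resize(T["image"][155:310,210:370],None,fx=4,fy=4,interpolation=cv2.INTER_CUBIC); mm=cv2.resize(m[155:310,210:370],None,fx=4,fy=4,interpolation=0)
cn,_=cv2.findContours(mm,cv2.RETR_EXTERNAL,2); cv2.drawContours(vis,cn,-1,(0,255,0),1); cv2.imwrite("pics/topc.png",vis)
E
```

```text
[285.2        188.88571429] [13 15  6  9 35] [283.37681159 195.34782609] [15 15  8 11 69]
knob tri [ 0.61315084 -0.00293487  0.18111153] plane z=.189 [0.61466464 0.00482473 0.189     ] [ 0.62049255 -0.01401398  0.189     ]
((0.49951183795928955, -0.018584996461868286), (0.3197135031223297, 0.33700236678123474), 13.165413856506348)
[[225.89491 197.31647]
 [333.32428 167.88376]
 [361.17908 269.55365]
 [253.7497  298.98636]]
[0.61550585 0.18558824 0.012     ]
[ 0.69668874 -0.14551246  0.012     ]
[ 0.38441919 -0.21855589  0.012     ]
[0.3055479  0.10807092 0.012     ]
```

View pics/topc.png

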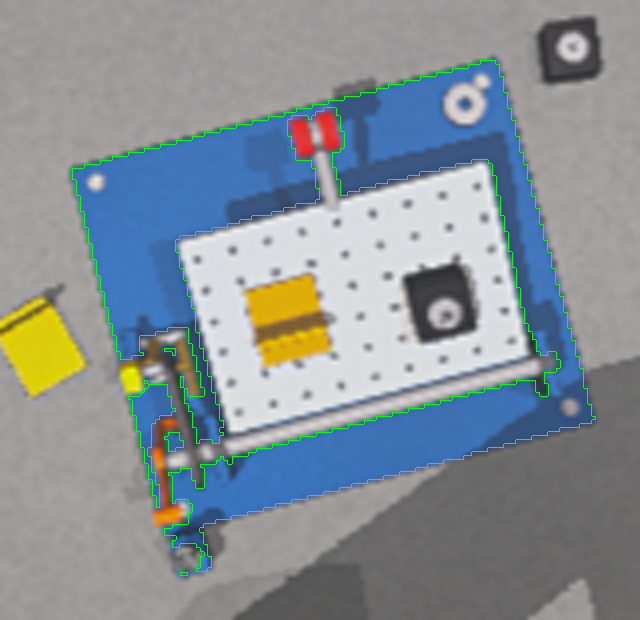

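```bash
python3 - <<'E'
import pickle; from h import *
d=pickle.load(open("s0.pkl","rb")); T,S=d["top"],d["scene"]
def bb(s,box):
    u0,v0,u1,v1=box; h=cv2.cvtColor(s["image"][v0:v1,u0:u1],cv2.COLOR_BGR2HSV)
    m=((h[...,0]<5)|(h[...,0]>172))&(h[...,1]>100)&(h[...,2]>60)
    q=np.argwhere(m)[:,::-1]; return (q.min(0)+q.max(0))/2+[u0,v0],q.min(0)+[u0,v0],q.max(0)+[u0,v0]
kt=bb(T,(275,175,305,205)); ks=bb(S,(270,180,305,210)); print(kt,ks)
k=tri([ray(T,*kt[0]),ray(S,*ks[0])]); print("tri",k,onplane(T,*kt[0],.189))
A,B,C=[onplane(T,210+u/4,155+v/4,.012) for u,v in((73,168),(496,60),(593,420))]
print(A,B,C,np.linalg.norm(A-B),np.linalg.norm(B-C))
y=(A-B)/np.linalg.norm(A-B); x=(B-C)/np.linalg.norm(B-C)
y1=np.arctan2(-y[0],y[1]); y2=np.arctan2(x[1],x[0]); print("yaw",y1,y2)
c=(A+C)/2; ya=(y1+y2)/2; X=np.array([np.cos(ya),np.sin(ya)]); h=c[:2]-.09*X; print("ctr",c,"hinge",h,"knob pred",h+.21*np.cos(.44)*X)
E
```

```text
(array([288.5, 188. ]), array([283, 183]), array([294, 193])) (array([288. , 193.5]), array([279, 187]), array([297, 200]))
tri [ 0.61724044 -0.00292111  0.18926342] [ 0.61683127 -0.00422571  0.189     ]
[0.61626999 0.17837729 0.012     ] [ 0.69008758 -0.14734837  0.012     ] [ 0.41340647 -0.21083965  0.012     ] 0.33398539155596635 0.283872471080546
yaw 0.2228606355185518 0.22556929486692198
ctr [ 0.51483823 -0.01623118  0.012     ] hinge [ 0.42709103 -0.03624187] knob pred [0.61233303 0.00600245]
```

>>> drive_tool --increments '[[[0,0,-7,0,8.5],[58.6,-35.6,-7,0.09,8.5],[58.6,-35.6,-7,0.09,8.5],[58.6,-35.6,-7,0.09,8.5],[58.6,-35.6,-7,0.09,8.5],[58.6,-35.6,-7,0.09,8.5],[58.6,-35.6,-7,0.09,8.5],[58.6,-35.6,-7,0.09,8.5],[58.6,-35.6,-7,0.09,8.5],[58.6,-35.6,-7,0.09,8.5]]]'

```text
time_s: 1.4
tcp_pos: [0.538, -0.0946, 0.2999]
tool_rot: [0.994, 0.112, -0.0, 0.0]
contact_force: [1.0, -1.1, 0.8]
gripper_width: 0.0847
```

>>> drive_tool --increments '[[[0,0,0,0,8.5],[0,0,0,0,8.5]]]'

```text
time_s: 1.65
tcp_pos: [0.5368, -0.0962, 0.2995]
tool_rot: [0.994, 0.113, -0.001, -0.0]
contact_force: [-1.3, 0.4, 0.3]
gripper_width: 0.0851
```

```bash
python3 - <<'E'
from cell import bot; import numpy as np
p=bot.state()["tcp_pos"]; print(p, bot.state()["contact_force"]); d=np.array([.617,-.003])-p[:2]; a=.2244
print(d@[np.cos(a),np.sin(a)], d@[np.sin(a),-np.cos(a)])
E
```

```text
[ 0.53680615 -0.09622861  0.2995003 ] [-1.27182267  0.43619995  0.32505448]
0.09892857913984604 -0.07304631248409958
```

>>> drive_tool --increments '[[[5,-3.7,0,0,8.5],[9.9,-7.3,1,0,8.5],[9.9,-7.3,2,0,8.5],[9.9,-7.3,2,0,8.5],[9.9,-7.3,2,0,8.5]]]'

```text
time_s: 2.28
tcp_pos: [0.6165, -0.0048, 0.2808]
tool_rot: [0.994, 0.111, 0.0, 0.0]
contact_force: [0.2, 0.5, 1.2]
gripper_width: 0.0851
```

```bash
python3 - <<'E'
from cell import bot,snapshot; import numpy as np,cv2,pickle
from h import *
w=snapshot("wrist"); pickle.dump(w,open("w1.pkl","wb")); print(bot.state()["tcp_pos"],bot.state()["contact_force"])
cv2.imwrite("pics/w1.png",w["image"])
E
```

```text
[ 0.61665375 -0.0046951   0.28100504] [ 0.50174851  0.39999324 -0.83347651]
```

View pics/w1.png

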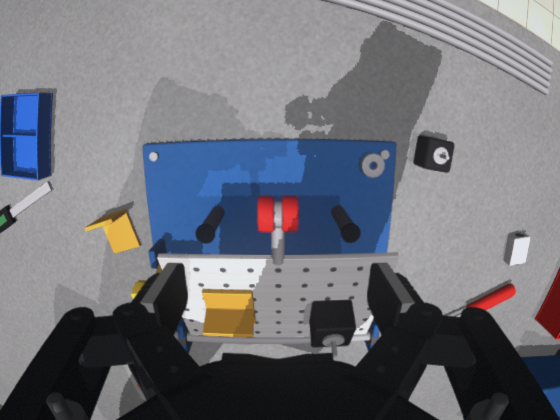

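The wrist picture shows the red knob at (278,213), laterally midway between the fingers (about 187 and 370). The stub points straight at the tool, so the yaw is right.

```bash
cat >> h.py <<'E'
def wray(s,u,v):
    f=s["image"].shape[0]/2/np.tan(np.radians(s["vertical_fov"]/2))
    e=np.array([u-s["cx"],v-s["cy"]]); r=np.hypot(*e); th=r/f
    d=s["R"].T@np.array([*(np.sin(th)*e/max(r,1e-9)),np.cos(th)]); return -s["R"].T@s["t"], d
def wplane(s,u,v,z):
    c,d=wray(s,u,v); return c+d*(z-c[2])/d[2]
E
python3 - <<'E'
import pickle; from h import *
d=pickle.load(open("s0.pkl","rb")); T,S=d["top"],d["scene"]; w=pickle.load(open("w1.pkl","rb"))
h=cv2.cvtColor(w["image"],cv2.COLOR_BGR2HSV)[180:250,240:320]
m=((h[...,0]<5)|(h[...,0]>172))&(h[...,1]>100)&(h[...,2]>60); q=np.argwhere(m)[:,::-1]+[240,180]; k=(q.min(0)+q.max(0))/2
print(q.min(0),q.max(0),k,wplane(w,*k,.189))
print("tri3",tri([ray(T,288.5,188),ray(S,288,193.5),wray(w,*k)]))
cs=[(145,143),(395,142)]
A,B=[wplane(w,*c,.012) for c in cs]; print(A,B,np.linalg.norm(A-B),np.arctan2(-(A-B)[0],(A-B)[1]))
a=.2244;X=np.array([np.cos(a),np.sin(a)]); print("edge mid",(A+B)/2,"ctr",((A+B)/2)[:2]-.145*X, "hinge",((A+B)/2)[:2]-.235*X)
E
```

```text
[257 197] [297 231] [277. 214.] [ 0.61577334 -0.00434092  0.189     ]
tri3 [ 0.61684318 -0.00337655  0.18963455]
[0.61940623 0.17697513 0.012     ] [ 0.69252298 -0.14604118  0.012     ] 0.33118815903759274 0.2226049384603644
edge mid [0.6559646  0.01546698 0.012     ] ctr [ 0.51460007 -0.01679863] hinge [ 0.42685657 -0.03682556]
```

>>> drive_tool --increments '[[[0,0,3,0,8.5],[0,0,6,0,8.5],[0,0,9,0,8.5],[0,0,11,0,8.5],[0,0,11,0,8.5],[0,0,11,0,8.5]]]' --grip_force 40

```text
time_s: 3.08
tcp_pos: [0.6175, -0.0038, 0.1714]
tool_rot: [0.994, 0.112, 0.001, 0.0]
contact_force: [-0.6, 0.2, -0.2]
gripper_width: 0.0852
```

>>> drive_tool --increments '[[[0,0,0,0,2.5],[0,0,0,0,2.5],[0,0,0,0,2.5],[0,0,0,0,2.5],[0,0,0,0,2.5],[0,0,0,0,2.5],[0,0,0,0,2.5],[0,0,0,0,2.5]]]' --grip_force 40

```text
time_s: 4.08
tcp_pos: [0.6179, -0.0048, 0.1705]
tool_rot: [0.994, 0.112, 0.001, 0.002]
contact_force: [1.1, -7.9, 0.3]
gripper_width: 0.0291
```

```bash
python3 - <<'E'
from cell import bot,snapshot; import cv2
s=bot.state(); print(s["tcp_pos"],s["contact_force"],s["torque"],s["gripper_width"])
w=snapshot("wrist"); cv2.imwrite("pics/w2.png",w["image"])
E
```

```text
[ 0.61786209 -0.00479433  0.17045947] [ 1.14346092 -7.89664286  0.34470899] [-1.4051052  -0.27731741  0.09024986] 0.029113213834729645
```

View pics/w2.png

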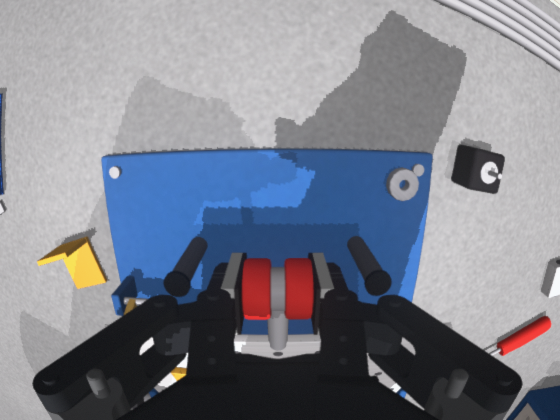

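The knob is pinched between the pads, red drum at (278,288), opening 29 mm. Now I'll work out the arc in tool axes.

```bash
python3 - <<'E'
import numpy as np
def t(a0,a1,n):
    print(a0,a1)
    for a in np.linspace(a0,a1,n+1)[1:]: print("  %.3f [%.2f, %.2f]"%(a,21*(np.cos(a)-np.cos(a0)),-21*(np.sin(a)-np.sin(a0))))
t(.44,.80,8);t(.80,1.14,8);t(1.14,1.52,19)
E
```

```text
0.44 0.8
  0.485 [-0.42, -0.85]
  0.530 [-0.88, -1.67]
  0.575 [-1.38, -2.48]
  0.620 [-1.91, -3.26]
  0.665 [-2.47, -4.01]
  0.710 [-3.07, -4.74]
  0.755 [-3.71, -5.45]
  0.800 [-4.37, -6.12]
0.8 1.14
  0.843 [-0.65, -0.61]
  0.885 [-1.33, -1.19]
  0.927 [-2.03, -1.74]
  0.970 [-2.76, -2.26]
  1.012 [-3.51, -2.75]
  1.055 [-4.27, -3.20]
  1.097 [-5.06, -3.63]
  1.140 [-5.86, -4.02]
1.14 1.52
  1.160 [-0.38, -0.17]
  1.180 [-0.77, -0.34]
  1.200 [-1.16, -0.49]
  1.220 [-1.55, -0.64]
  1.240 [-1.95, -0.78]
  1.260 [-2.35, -0.91]
  1.280 [-2.75, -1.04]
  1.300 [-3.15, -1.15]
  1.320 [-3.56, -1.26]
  1.340 [-3.97, -1.36]
  1.360 [-4.38, -1.45]
  1.380 [-4.79, -1.54]
  1.400 [-5.20, -1.61]
  1.420 [-5.61, -1.68]
  1.440 [-6.03, -1.74]
  1.460 [-6.45, -1.79]
  1.480 [-6.87, -1.83]
  1.500 [-7.28, -1.87]
  1.520 [-7.70, -1.89]
```

>>> drive_tool --increments '[[[-0.4,0.1,-0.85,0,2.5],[-0.9,0.1,-1.65,0,2.5],[-1.4,0.1,-2.5,0,2.5],[-1.9,0.1,-3.25,0,2.5],[-2.45,0.1,-4.0,0,2.5],[-3.05,0.1,-4.75,0,2.5],[-3.7,0.1,-5.45,0,2.5],[-4.35,0.1,-6.1,0,2.5],[-4.35,0.1,-6.1,0,2.5],[-4.35,0.1,-6.1,0,2.5]]]'

```text
time_s: 5.38
tcp_pos: [0.5766, -0.0145, 0.2321]
tool_rot: [0.994, 0.112, 0.002, 0.001]
contact_force: [6.9, -3.0, 2.2]
gripper_width: 0.0292
```

```bash
cat > st.py <<'E'
from cell import bot; import numpy as np
s=bot.state(); p=s["tcp_pos"]; a=.2236; X=np.array([np.cos(a),np.sin(a),0]); Y=np.array([-np.sin(a),np.cos(a),0]); f=s["contact_force"]
# knob rel. to hinge: from first grip at tilt .44
h=np.array([.6179,-.0048,.1705])-.21*(np.cos(.44)*X+np.sin(.44)*np.array([0,0,1]))
r=p-h; t=np.arctan2(r[2],r@X); R=np.hypot(r[2],r@X)
tan=-np.sin(t)*X+np.cos(t)*np.array([0,0,1]); rad=np.cos(t)*X+np.sin(t)*np.array([0,0,1])
print("t %.2f pos"%s["time_s"],p.round(4),"tilt %.3f R %.4f lat %.4f"%(t,R,r@Y),"F tan %.1f rad %.1f lat %.1f"%(f@tan,f@rad,f@Y),"w %.4f"%s["gripper_width"])
E
python3 st.py
```

```text
t 5.38 pos [ 0.5766 -0.0145  0.2321] tilt 0.797 R 0.2112 lat -0.0003 F tan -2.8 rad 5.8 lat -4.4 w 0.0292
```

>>> drive_tool --increments '[[[-0.6,0.1,-0.7,0,2.5],[-1.25,0.1,-1.3,0,2.5],[-1.95,0.1,-1.85,0,2.5],[-2.7,0.1,-2.35,0,2.5],[-3.45,0.1,-2.85,0,2.5],[-4.2,0.1,-3.3,0,2.5],[-5.0,0.1,-3.75,0,2.5],[-5.8,0.1,-4.1,0,2.5],[-5.8,0.1,-4.1,0,2.5],[-5.8,0.1,-4.1,0,2.5]]]'

```text
time_s: 6.62
tcp_pos: [0.5194, -0.0278, 0.2737]
tool_rot: [0.994, 0.112, 0.002, 0.0]
contact_force: [5.5, 0.7, 8.4]
gripper_width: 0.0293
```

```bash
python3 st.py
```

```text
t 6.62 pos [ 0.5194 -0.0278  0.2737] tilt 1.139 R 0.2121 lat -0.0006 F tan -1.5 rad 10.0 lat -0.5 w 0.0293
```

>>> drive_tool --increments '[[[-0.35,0,-0.35,0,2.5],[-0.75,0,-0.5,0,2.5],[-0.95,0,-0.6,0,2.5],[-0.95,0,-0.6,0,2.5],[-0.95,0,-0.6,0,2.5]]]'

```text
time_s: 7.25
tcp_pos: [0.5097, -0.03, 0.2782]
tool_rot: [0.994, 0.112, 0.0, 0.0]
contact_force: [3.6, -2.3, 4.7]
gripper_width: 0.0293
```

```bash
python3 st.py; cat > yl.py <<'E'
from cell import snapshot; from h import *; import pickle,sys
def yel(s,b):
    u0,v0,u1,v1=b; h=cv2.cvtColor(s["image"][v0:v1,u0:u1],cv2.COLOR_BGR2HSV); m=cv2.inRange(h,(24,120,100),(34,255,255)); q=np.argwhere(m)[:,::-1]
    return len(q),(q.mean(0)+[u0,v0]).round(1) if len(q) else None
S=snapshot("scene"); print("scene yellow",yel(S,(295,160,330,205)))
if len(sys.argv)>1:
    v=cv2.resize(S["image"][130:280,190:350],None,fx=4,fy=4,interpolation=cv2.INTER_CUBIC); cv2.imwrite(sys.argv[1],v)
E
python3 yl.py pics/sc1.png; python3 -c "
import pickle; exec(open('yl.py').read().split('S=snapshot')[0].replace('from cell import snapshot;',''))
d=pickle.load(open('s0.pkl','rb')); print(yel(d['scene'],(295,160,330,205)))"
```

```text
t 7.25 pos [ 0.5097 -0.03    0.2782] tilt 1.190 R 0.2123 lat -0.0006 F tan -1.1 rad 5.5 lat -3.1 w 0.0293
scene yellow (8, array([312.9, 171.9]))Traceback (most recent call last):
  File "<string>", line 2, in <module>
    import pickle; exec(open('yl.py').read().split('S=snapshot')[0].replace('from cell import snapshot;',''))
                   ~~~~^^^^^^^^^^^^^^^^^^^^^^^^^^^^^^^^^^^^^^^^^^^^^^^^^^^^^^^^^^^^^^^^^^^^^^^^^^^^^^^^^^^^^^
  File "<string>", line 1
    from h import *; import pickle,sys
IndentationError: unexpected indent
```

View pics/sc1.png

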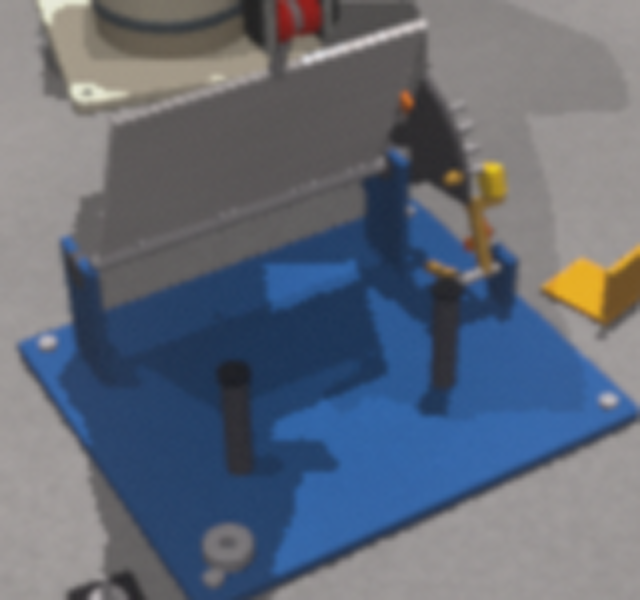

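The crop shows the plate nearly upright and the pawl still armed, its yellow weight at (492,182). I'll go up in small steps, watching force and weight.

>>> drive_tool --increments '[[[-0.25,0.05,-0.1,0,2.5],[-0.45,0.05,-0.2,0,2.5],[-0.45,0.05,-0.2,0,2.5],[-0.45,0.05,-0.2,0,2.5]]]'

```text
time_s: 7.8
tcp_pos: [0.5052, -0.0311, 0.28]
tool_rot: [0.994, 0.112, 0.0, -0.0]
contact_force: [3.9, 1.1, 6.6]
gripper_width: 0.0294
```

```bash
python3 st.py; python3 yl.py
```

```text
t 7.80 pos [ 0.5052 -0.0311  0.28  ] tilt 1.214 R 0.2124 lat -0.0007 F tan -1.5 rad 7.6 lat 0.2 w 0.0294
scene yellow (11, array([313.6, 172.1]))
```

>>> drive_tool --increments '[[[-0.25,0,-0.1,0,2.5],[-0.5,0,-0.2,0,2.5],[-0.5,0,-0.2,0,2.5],[-0.5,0,-0.2,0,2.5]]]'

```text
time_s: 8.35
tcp_pos: [0.5002, -0.0323, 0.2819]
tool_rot: [0.994, 0.112, -0.0, -0.0]
contact_force: [1.6, 2.8, 4.8]
gripper_width: 0.0295
```

```bash
python3 st.py; python3 yl.py
```

```text
t 8.35 pos [ 0.5002 -0.0323  0.2819] tilt 1.239 R 0.2124 lat -0.0007 F tan -0.5 rad 5.3 lat 2.4 w 0.0295
scene yellow (16, array([313.9, 172.3]))
```

>>> drive_tool --increments '[[[-0.25,0,-0.1,0,2.5],[-0.45,0,-0.2,0,2.5],[-0.45,0,-0.2,0,2.5],[-0.45,0,-0.2,0,2.5]]]'

```text
time_s: 8.9
tcp_pos: [0.4955, -0.0334, 0.2836]
tool_rot: [0.994, 0.112, -0.001, -0.0]
contact_force: [0.7, 3.2, 0.8]
gripper_width: 0.0294
```

```bash
python3 st.py; python3 yl.py
```

```text
t 8.90 pos [ 0.4955 -0.0334  0.2836] tilt 1.263 R 0.2125 lat -0.0007 F tan -1.1 rad 1.2 lat 2.9 w 0.0294
scene yellow (15, array([314.6, 172.9]))
```

>>> drive_tool --increments '[[[-0.25,-0.05,-0.05,0,2.5],[-0.45,-0.05,-0.1,0,2.5],[-0.45,-0.05,-0.1,0,2.5],[-0.45,-0.05,-0.1,0,2.5]]]'

```text
time_s: 9.45
tcp_pos: [0.4914, -0.0343, 0.2849]
tool_rot: [0.994, 0.112, -0.0, 0.0]
contact_force: [1.1, -0.2, 0.6]
gripper_width: 0.0291
```

```bash
python3 st.py; python3 yl.py
```

```text
t 9.45 pos [ 0.4914 -0.0343  0.2849] tilt 1.284 R 0.2126 lat -0.0007 F tan -0.8 rad 0.8 lat -0.4 w 0.0291
scene yellow (17, array([315.3, 173.3]))
```

>>> drive_tool --increments '[[[-0.25,0,-0.05,0,2.5],[-0.45,0,-0.1,0,2.5],[-0.45,0,-0.1,0,2.5],[-0.45,0,-0.1,0,2.5]]]'

```text
time_s: 10.0
tcp_pos: [0.4872, -0.0352, 0.2862]
tool_rot: [0.994, 0.112, 0.0, 0.0]
contact_force: [2.9, -2.7, 5.0]
gripper_width: 0.0295
```

```bash
python3 st.py; python3 yl.py
```

```text
t 10.00 pos [ 0.4872 -0.0352  0.2862] tilt 1.305 R 0.2126 lat -0.0007 F tan -0.9 rad 5.5 lat -3.3 w 0.0295
scene yellow (18, array([316. , 173.5]))
```

>>> drive_tool --increments '[[[-0.25,0,-0.1,0,2.5],[-0.45,0,-0.15,0,2.5],[-0.45,0,-0.15,0,2.5],[-0.45,0,-0.15,0,2.5]]]'

```text
time_s: 10.55
tcp_pos: [0.4826, -0.0362, 0.2875]
tool_rot: [0.994, 0.112, -0.0, 0.0]
contact_force: [2.2, -5.1, 4.7]
gripper_width: 0.0297
```

```bash
python3 st.py; python3 yl.py
```

```text
t 10.55 pos [ 0.4826 -0.0362  0.2875] tilt 1.328 R 0.2126 lat -0.0006 F tan 0.2 rad 4.8 lat -5.4 w 0.0297
scene yellow (20, array([316.4, 174. ]))
```

>>> drive_tool --increments '[[[-0.25,0.05,-0.1,0,2.5],[-0.5,0.05,-0.15,0,2.5],[-0.5,0.05,-0.15,0,2.5],[-0.5,0.05,-0.15,0,2.5]]]'

```text
time_s: 11.1
tcp_pos: [0.4776, -0.0374, 0.2888]
tool_rot: [0.994, 0.112, -0.0, -0.0]
contact_force: [1.2, -1.1, 1.4]
gripper_width: 0.0292
```

```bash
python3 st.py; python3 yl.py
```

```text
t 11.10 pos [ 0.4776 -0.0374  0.2888] tilt 1.353 R 0.2127 lat -0.0007 F tan -0.6 rad 1.6 lat -1.4 w 0.0292
scene yellow (20, array([316.6, 174. ]))
```

>>> drive_tool --increments '[[[-0.25,0,-0.05,0,2.5],[-0.5,0,-0.1,0,2.5],[-0.5,0,-0.1,0,2.5],[-0.5,0,-0.1,0,2.5]]]'

```text
time_s: 11.65
tcp_pos: [0.4728, -0.0386, 0.2898]
tool_rot: [0.994, 0.112, -0.0, -0.0]
contact_force: [0.4, 1.9, 1.4]
gripper_width: 0.0293
```

```bash
python3 st.py; python3 yl.py pics/sc2.png
```

```text
t 11.65 pos [ 0.4728 -0.0386  0.2898] tilt 1.377 R 0.2128 lat -0.0008 F tan -0.5 rad 1.6 lat 1.7 w 0.0293
scene yellow (19, array([317.2, 174.5]))
```

>>> drive_tool --increments '[[[-0.25,0,-0.05,0,2.5],[-0.45,0,-0.1,0,2.5],[-0.45,0,-0.1,0,2.5],[-0.45,0,-0.1,0,2.5]]]'

```text
time_s: 12.2
tcp_pos: [0.4684, -0.0396, 0.2908]
tool_rot: [0.994, 0.112, -0.0, -0.0]
contact_force: [-1.0, 1.9, -1.9]
gripper_width: 0.0295
```

```bash
python3 st.py; python3 yl.py pics/sc3.png
```

```text
t 12.20 pos [ 0.4684 -0.0396  0.2908] tilt 1.399 R 0.2129 lat -0.0008 F tan 0.3 rad -2.0 lat 2.1 w 0.0295
scene yellow (21, array([317.3, 174.7]))
```

View pics/sc3.png

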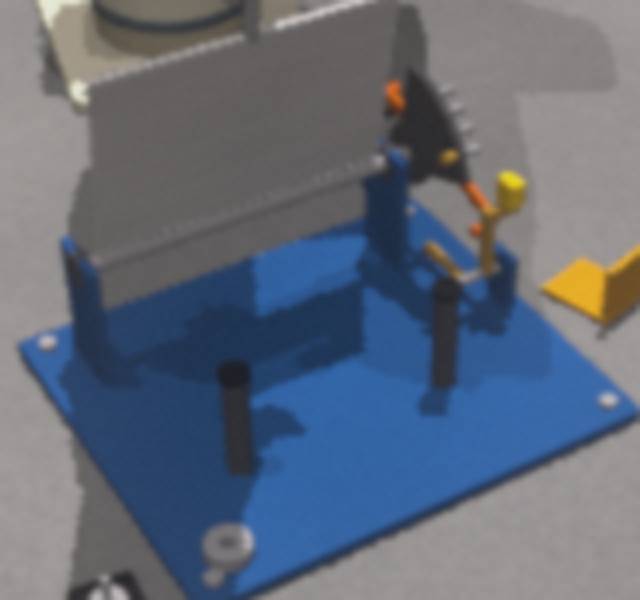

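The orange arm is pushing the pawl. Its weight is at (511,190) and nearly upright, but it is not over yet.

>>> drive_tool --increments '[[[-0.25,0,-0.05,0,2.5],[-0.45,0,-0.05,0,2.5],[-0.45,0,-0.05,0,2.5],[-0.45,0,-0.05,0,2.5]]]'

```text
time_s: 12.75
tcp_pos: [0.4642, -0.0407, 0.2915]
tool_rot: [0.994, 0.112, 0.0, -0.0]
contact_force: [-0.9, 2.9, -0.5]
gripper_width: 0.0294
```

```bash
python3 st.py; python3 yl.py pics/sc4.png
```

```text
t 12.75 pos [ 0.4642 -0.0407  0.2915] tilt 1.419 R 0.2129 lat -0.0009 F tan 0.1 rad -0.5 lat 3.0 w 0.0294
scene yellow (24, array([319. , 176.1]))
```

```bash
python3 yl.py pics/sc5.png;python3 st.py
```

```text
scene yellow (26, array([319.8, 177.3]))
t 12.85 pos [ 0.4642 -0.0407  0.2915] tilt 1.419 R 0.2129 lat -0.0009 F tan -0.7 rad -1.1 lat 3.6 w 0.0294
```

View pics/sc5.png

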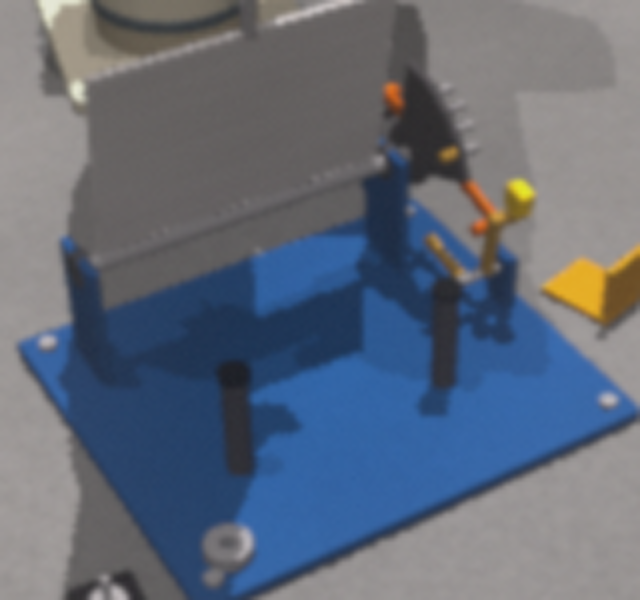

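The weight is now at (519,200) and moving on its own without the arm, so it is going over. I'll hold a moment and confirm.

>>> drive_tool --increments '[[[0,-0.05,0,0,2.5],[0,-0.05,0,0,2.5],[0,-0.05,0,0,2.5],[0,-0.05,0,0,2.5],[0,-0.05,0,0,2.5],[0,-0.05,0,0,2.5]]]'

```text
time_s: 13.6
tcp_pos: [0.4642, -0.0405, 0.2915]
tool_rot: [0.994, 0.112, 0.0, 0.0]
contact_force: [1.4, -2.5, -0.5]
gripper_width: 0.0296
```

```bash
python3 st.py; sed -i 's/295,160,330,205/295,160,340,215/' yl.py; python3 yl.py pics/sc6.png; python3 yl.py
python3 - <<'E'
import numpy as np
# commanded positions ~ on circle; hinge corrected
def t(a0,a1,n,R=21.2):
    print(a0,a1)
    for a in np.linspace(a0,a1,n+1)[1:]: print("  %.3f [%.2f, %.2f]"%(a,R*(np.cos(a)-np.cos(a0)),-R*(np.sin(a)-np.sin(a0))))
t(1.42,1.0,8);t(1.0,.6,8);t(.6,.2,8);t(.2,0,8)
E
```

```text
t 13.60 pos [ 0.4642 -0.0405  0.2915] tilt 1.419 R 0.2129 lat -0.0008 F tan -0.9 rad -0.4 lat -2.8 w 0.0296
scene yellow (28, array([320.5, 178.4]))
scene yellow (28, array([320.5, 178.4]))
1.42 1.0
  1.367 [1.10, 0.20]
  1.315 [2.18, 0.45]
  1.262 [3.25, 0.76]
  1.210 [4.30, 1.12]
  1.157 [5.33, 1.54]
  1.105 [6.34, 2.02]
  1.052 [7.32, 2.54]
  1.000 [8.27, 3.12]
1.0 0.6
  0.950 [0.88, 0.59]
  0.900 [1.72, 1.23]
  0.850 [2.54, 1.91]
  0.800 [3.32, 2.63]
  0.750 [4.06, 3.39]
  0.700 [4.76, 4.18]
  0.650 [5.42, 5.01]
  0.600 [6.04, 5.87]
0.6 0.2
  0.550 [0.58, 0.89]
  0.500 [1.11, 1.81]
  0.450 [1.59, 2.75]
  0.400 [2.03, 3.71]
  0.350 [2.42, 4.70]
  0.300 [2.76, 5.71]
  0.250 [3.04, 6.73]
  0.200 [3.28, 7.76]
0.2 0
  0.175 [0.10, 0.52]
  0.150 [0.18, 1.04]
  0.125 [0.26, 1.57]
  0.100 [0.32, 2.10]
  0.075 [0.36, 2.62]
  0.050 [0.40, 3.15]
  0.025 [0.42, 3.68]
  0.000 [0.42, 4.21]
```

```bash
sed -i 's/^r=p-h;/h=h-.0014*X+np.array([0,0,.003]); r=p-h;/' st.py; python3 st.py; python3 - <<'E'
import numpy as np
def t(a0,a1,n,R=21.):
    print(a0,a1," ".join("[%.2f, 0, %.2f, 0, 2.5],"%(R*(np.cos(a)-np.cos(a0)),-R*(np.sin(a)-np.sin(a0))) for a in np.linspace(a0,a1,n+1)[1:]))
t(1.41,1.0,8);t(1.0,.6,8);t(.6,.2,8);t(.2,0.04,4)
E
```

```text
t 13.70 pos [ 0.4642 -0.0405  0.2915] tilt 1.410 R 0.2101 lat -0.0008 F tan -1.1 rad -0.8 lat -2.3 w 0.0294
1.41 1.0 [1.06, 0, 0.20, 0, 2.5], [2.10, 0, 0.45, 0, 2.5], [3.13, 0, 0.76, 0, 2.5], [4.15, 0, 1.12, 0, 2.5], [5.14, 0, 1.53, 0, 2.5], [6.12, 0, 1.99, 0, 2.5], [7.06, 0, 2.50, 0, 2.5], [7.98, 0, 3.06, 0, 2.5],
1.0 0.6 [0.87, 0, 0.59, 0, 2.5], [1.71, 0, 1.22, 0, 2.5], [2.51, 0, 1.89, 0, 2.5], [3.28, 0, 2.61, 0, 2.5], [4.02, 0, 3.36, 0, 2.5], [4.72, 0, 4.14, 0, 2.5], [5.37, 0, 4.96, 0, 2.5], [5.99, 0, 5.81, 0, 2.5],
0.6 0.2 [0.57, 0, 0.88, 0, 2.5], [1.10, 0, 1.79, 0, 2.5], [1.58, 0, 2.72, 0, 2.5], [2.01, 0, 3.68, 0, 2.5], [2.39, 0, 4.66, 0, 2.5], [2.73, 0, 5.65, 0, 2.5], [3.02, 0, 6.66, 0, 2.5], [3.25, 0, 7.69, 0, 2.5],
0.2 0.04 [0.15, 0, 0.83, 0, 2.5], [0.27, 0, 1.66, 0, 2.5], [0.35, 0, 2.49, 0, 2.5], [0.40, 0, 3.33, 0, 2.5],
```

>>> drive_tool --increments '[[[0.5,0.05,0.1,0,2.5],[1.3,0.05,0.25,0,2.5],[2.1,0.05,0.45,0,2.5],[3.1,0.05,0.75,0,2.5],[4.15,0.05,1.1,0,2.5],[5.15,0.05,1.55,0,2.5],[6.1,0.05,2.0,0,2.5],[7.05,0.05,2.5,0,2.5],[8.0,0.05,3.05,0,2.5],[8.0,0.05,3.05,0,2.5]]]'

```text
time_s: 14.95
tcp_pos: [0.5431, -0.0224, 0.2601]
tool_rot: [0.994, 0.112, -0.0, -0.001]
contact_force: [1.2, 4.8, -0.1]
gripper_width: 0.0294
```

```bash
python3 st.py; python3 yl.py
```

```text
t 14.95 pos [ 0.5431 -0.0224  0.2601] tilt 0.994 R 0.2101 lat -0.0005 F tan -1.9 rad 1.2 lat 4.4 w 0.0294
scene yellow (24, array([320.5, 178. ]))
```

>>> drive_tool --increments '[[[0.85,-0.05,0.6,0,2.5],[1.7,-0.05,1.2,0,2.5],[2.5,-0.05,1.9,0,2.5],[3.3,-0.05,2.6,0,2.5],[4.0,-0.05,3.35,0,2.5],[4.7,-0.05,4.15,0,2.5],[5.35,-0.05,4.95,0,2.5],[6.0,-0.05,5.8,0,2.5],[6.0,-0.05,5.8,0,2.5]]]'

```text
time_s: 16.12
tcp_pos: [0.6009, -0.0089, 0.2018]
tool_rot: [0.994, 0.112, -0.001, -0.0]
contact_force: [0.1, 3.5, -3.1]
gripper_width: 0.0293
```

```bash
python3 st.py; python3 yl.py
```

```text
t 16.12 pos [ 0.6009 -0.0089  0.2018] tilt 0.595 R 0.2100 lat -0.0002 F tan -3.1 rad -1.0 lat 3.4 w 0.0293
scene yellow (24, array([320.5, 178. ]))
```

>>> drive_tool --increments '[[[0.55,-0.05,0.9,0,2.5],[1.1,-0.05,1.8,0,2.5],[1.6,-0.05,2.7,0,2.5],[2.0,-0.05,3.7,0,2.5],[2.4,-0.05,4.65,0,2.5],[2.75,-0.05,5.65,0,2.5],[3.0,-0.05,6.65,0,2.5],[3.25,-0.05,7.7,0,2.5],[3.25,-0.05,7.7,0,2.5]]]'

```text
time_s: 17.3
tcp_pos: [0.6321, -0.0015, 0.1249]
tool_rot: [0.994, 0.112, -0.001, 0.0]
contact_force: [-2.8, -4.2, -4.3]
gripper_width: 0.0289
```

```bash
python3 st.py; python3 yl.py
```

```text
t 17.30 pos [ 0.6321 -0.0015  0.1249] tilt 0.196 R 0.2100 lat 0.0000 F tan -3.5 rad -4.4 lat -3.5 w 0.0289
scene yellow (24, array([318.5, 175.9]))
```

>>> drive_tool --increments '[[[0.1,0,0.6,0,2.5],[0.2,0,1.2,0,2.5],[0.25,0,1.8,0,2.5],[0.3,0,2.4,0,2.5],[0.35,0,3.0,0,2.5],[0.4,0,3.4,0,2.5],[0.4,0,3.4,0,2.5]]]'

```text
time_s: 18.23
tcp_pos: [0.6358, -0.0007, 0.0917]
tool_rot: [0.994, 0.112, -0.0, 0.0]
contact_force: [-3.8, -4.4, -4.4]
gripper_width: 0.0292
```

```bash
python3 st.py; python3 yl.py pics/sc7.png
```

```text
t 18.23 pos [ 0.6358 -0.0007  0.0917] tilt 0.036 R 0.2099 lat 0.0000 F tan -4.2 rad -4.8 lat -3.5 w 0.0292
scene yellow (11, array([313.8, 172.2]))
```

>>> drive_tool --increments '[[[-0.05,0.05,0.2,0,2.5],[-0.1,0.05,0.4,0,2.5],[-0.1,0.05,0.6,0,2.5],[-0.1,0.05,0.6,0,2.5],[-0.1,0.05,0.6,0,2.5]]]'

```text
time_s: 18.9
tcp_pos: [0.6359, -0.0008, 0.0862]
tool_rot: [0.994, 0.112, 0.001, -0.0]
contact_force: [6.0, 3.0, -4.5]
gripper_width: 0.0289
```

```bash
python3 st.py; python3 yl.py
```

```text
t 18.90 pos [ 0.6359 -0.0008  0.0862] tilt 0.010 R 0.2098 lat -0.0001 F tan -4.6 rad 6.5 lat 1.5 w 0.0289
scene yellow (10, array([313.5, 172.2]))
```

>>> drive_tool --increments '[[[0.05,0,0.1,0,2.5],[0.05,0,0.2,0,2.5],[0.05,0,0.2,0,2.5],[0.05,0,0.2,0,2.5]]]'

```text
time_s: 19.45
tcp_pos: [0.6359, -0.0008, 0.0843]
tool_rot: [0.994, 0.112, 0.0, -0.0]
contact_force: [2.9, 2.5, -0.3]
gripper_width: 0.0294
```

```bash
python3 st.py; python3 yl.py
```

```text
t 19.45 pos [ 0.6359 -0.0008  0.0843] tilt 0.001 R 0.2098 lat -0.0001 F tan -0.3 rad 3.4 lat 1.8 w 0.0294
scene yellow (10, array([313.4, 172.1]))
```

>>> drive_tool --increments '[[[0,0,0.1,0,2.5],[0,0,0.1,0,2.5],[0,0,0.1,0,2.5]]]'

```text
time_s: 19.88
tcp_pos: [0.6359, -0.0008, 0.0841]
tool_rot: [0.994, 0.112, 0.001, -0.0]
contact_force: [1.0, 4.8, 7.2]
gripper_width: 0.0294
```

```bash
python3 st.py; python3 yl.py pics/sc8.png
```

```text
t 19.88 pos [ 0.6359 -0.0008  0.0841] tilt 0.000 R 0.2099 lat -0.0001 F tan 7.2 rad 2.0 lat 4.5 w 0.0294
scene yellow (10, array([313.5, 172.2]))
```

View pics/sc8.png

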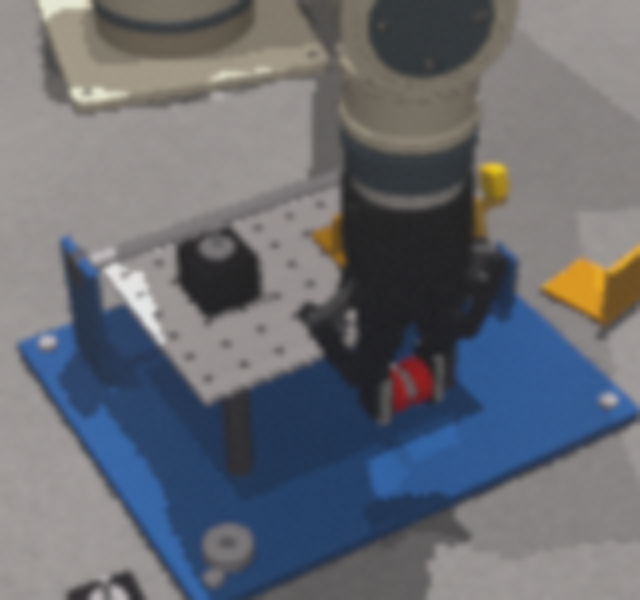

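The plate is flat on its posts at tilt 0.000, and the pawl is armed with its weight back at (493,182). Now I'll raise to about 0.31.

>>> drive_tool --increments '[[[0,0,-0.9,0,2.5],[-0.1,0,-1.8,0,2.5],[-0.15,0,-2.6,0,2.5],[-0.25,0,-3.45,0,2.5],[-0.4,0,-4.25,0,2.5],[-0.6,0,-5.1,0,2.5],[-0.8,0,-5.9,0,2.5],[-1.0,0,-6.5,0,2.5],[-1.0,0,-6.5,0,2.5],[-1.0,0,-6.5,0,2.5]]]'

```text
time_s: 21.18
tcp_pos: [0.6262, -0.003, 0.148]
tool_rot: [0.994, 0.112, 0.0, -0.0]
contact_force: [4.4, 4.4, -1.4]
gripper_width: 0.0296
```

```bash
python3 st.py; python3 yl.py
```

```text
t 21.18 pos [ 0.6262 -0.003   0.148 ] tilt 0.309 R 0.2099 lat -0.0001 F tan -2.9 rad 4.5 lat 3.3 w 0.0296
scene yellow (3, array([315.7, 172.7]))
```

>>> drive_tool --increments '[[[0.15,-0.05,0.5,0,2.5],[0.3,-0.05,1.0,0,2.5],[0.45,-0.05,1.5,0,2.5],[0.5,-0.05,1.7,0,2.5],[0.5,-0.05,1.7,0,2.5]]]'

```text
time_s: 21.85
tcp_pos: [0.6309, -0.0019, 0.1303]
tool_rot: [0.994, 0.112, -0.0, 0.0]
contact_force: [4.0, 0.8, -1.5]
gripper_width: 0.0291
```

```bash
python3 st.py; python3 yl.py
```

```text
t 21.85 pos [ 0.6309 -0.0019  0.1303] tilt 0.222 R 0.2099 lat -0.0001 F tan -2.4 rad 3.6 lat -0.2 w 0.0291
scene yellow (10, array([313.5, 172. ]))
```

>>> drive_tool --increments '[[[0.05,0,0.15,0,2.5],[0.1,0,0.3,0,2.5],[0.1,0,0.3,0,2.5],[0.1,0,0.3,0,2.5]]]'

```text
time_s: 22.4
tcp_pos: [0.6315, -0.0017, 0.1278]
tool_rot: [0.994, 0.112, -0.0, 0.0]
contact_force: [2.7, -1.1, -3.7]
gripper_width: 0.0292
```

```bash
python3 st.py; python3 yl.py
```

```text
t 22.40 pos [ 0.6315 -0.0017  0.1278] tilt 0.210 R 0.2099 lat -0.0000 F tan -4.1 rad 1.6 lat -1.7 w 0.0292
scene yellow (10, array([313.5, 171.8]))
```

>>> drive_tool --increments '[[[0.05,0,0.1,0,2.5],[0.05,0,0.15,0,2.5],[0.05,0,0.15,0,2.5]]]'

```text
time_s: 22.82
tcp_pos: [0.6317, -0.0016, 0.1263]
tool_rot: [0.994, 0.112, -0.0, 0.0]
contact_force: [-1.6, -5.4, -1.5]
gripper_width: 0.0295
```

```bash
python3 st.py; python3 yl.py
```

```text
t 22.82 pos [ 0.6317 -0.0016  0.1263] tilt 0.203 R 0.2099 lat 0.0000 F tan -0.9 rad -3.0 lat -4.9 w 0.0295
scene yellow (10, array([313.1, 172.1]))
```

>>> drive_tool --increments '[[[-0.05,0.05,0.05,0,2.5],[-0.05,0.05,0.05,0,2.5],[-0.05,0.05,0.05,0,2.5],[-0.05,0.05,0.05,0,2.5]]]'

```text
time_s: 23.38
tcp_pos: [0.6318, -0.0017, 0.126]
tool_rot: [0.994, 0.112, 0.0, -0.0]
contact_force: [-0.1, 0.5, 0.3]
gripper_width: 0.0292
```

```bash
python3 st.py; python3 yl.py
```

```text
t 23.38 pos [ 0.6318 -0.0017  0.126 ] tilt 0.201 R 0.2099 lat -0.0000 F tan 0.2 rad 0.1 lat 0.5 w 0.0292
scene yellow (11, array([313., 172.]))
```

Seated at tilt 0.201 with no load left on the tool. I'll release and withdraw straight up.

>>> drive_tool --increments '[[[0,0,0,0,3.2],[0,0,0,0,3.6],[0,0,0,0,4.5],[0,0,0,0,6],[0,0,0,0,6],[0,0,0,0,6],[0,0,0,0,6]]]'

```text
time_s: 24.3
tcp_pos: [0.6318, -0.0019, 0.1259]
tool_rot: [0.994, 0.112, -0.0, -0.0]
contact_force: [0.5, 0.7, -0.1]
gripper_width: 0.0602
```

```bash
python3 st.py; python3 yl.py
```

```text
t 24.30 pos [ 0.6318 -0.0019  0.1259] tilt 0.201 R 0.2098 lat -0.0003 F tan -0.2 rad 0.6 lat 0.6 w 0.0602
scene yellow (3, array([313.7, 171.3]))
```

>>> drive_tool --increments '[[[0,0,-1,0,6],[0,0,-3,0,6],[0,0,-6,0,6],[0,0,-10,0,6],[0,0,-14,0,6],[0,0,-17,0,6],[0,0,-17,0,6],[0,0,-17,0,6],[0,0,-17,0,6]]]'

```text
time_s: 25.48
tcp_pos: [0.6314, -0.0019, 0.2949]
tool_rot: [0.994, 0.112, -0.001, -0.0]
contact_force: [0.9, -0.1, 0.3]
gripper_width: 0.0601
```

```bash
python3 st.py; python3 yl.py pics/sc9.png; python3 - <<'E'
from cell import snapshot; from h import *
def bb(s,box):
    u0,v0,u1,v1=box; h=cv2.cvtColor(s["image"][v0:v1,u0:u1],cv2.COLOR_BGR2HSV)
    m=((h[...,0]<5)|(h[...,0]>172))&(h[...,1]>100)&(h[...,2]>60)
    q=np.argwhere(m)[:,::-1]; return (q.min(0)+q.max(0))/2+[u0,v0],q.min(0)+[u0,v0],q.max(0)+[u0,v0]
S=snapshot("scene"); k,a,b=bb(S,(270,185,310,235)); print(k,a,b)
# intersect with knob's vertical plane (through hinge line, stand x-z)
c,d=ray(S,*k); Y=np.array([-np.sin(.2236),np.cos(.2236),0]); o=np.array([.6318,-.0017,.145]); p=c+d*((o-c)@Y)/(d@Y); print(p,"tilt",np.arcsin((p[2]-.1)/.21))
E
```

```text
t 25.48 pos [ 0.6314 -0.0019  0.2949] tilt 0.799 R 0.2942 lat -0.0002 F tan -0.4 rad 0.8 lat -0.3 w 0.0601
scene yellow (11, array([313., 172.]))
[290. 212.] [282 205] [298 219]
[ 0.63304963 -0.00141583  0.14469828] tilt 0.21448982538801986
```

View pics/sc9.png

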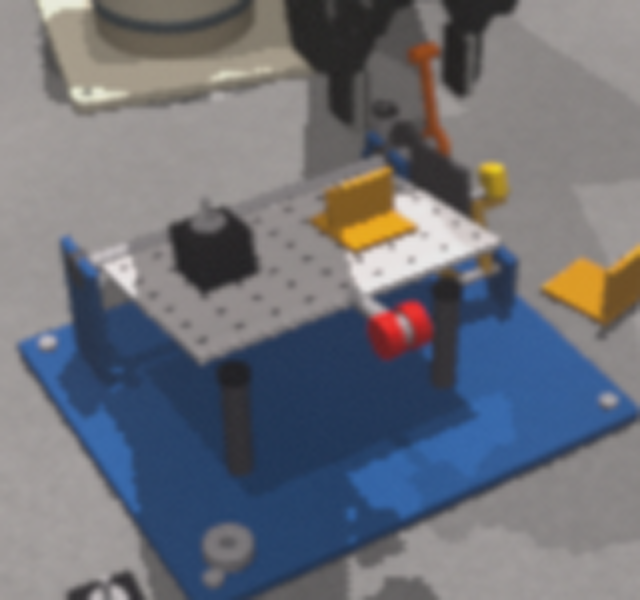

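The plate is propped clear of its posts, the knob at (400,330), the pawl armed at (493,182), and the gripper free above. Camera tilt is about 0.21, so it is at the lowest notch. Handing in.

```bash
python3 -c "
from cell import ticket; print(ticket.finish_job())"
```

```text
the job is handed in; nothing more can be done
None
```

The plate is now propped on its pawl at the lowest notch, with the gripper open and well clear of it. The job was handed in at about 25.5 s of the 72 s.

- **Throwing the pawl:** I swung the plate up by the knob in small steps. The pawl went over at a measured tilt of about 1.41. The buffer was never felt there, with force along the swing staying near 1 N.
- **Lowering to flat:** I brought it down on the posts at 0.000 rad, pressing about 7 N. The pawl's yellow weight returned to its armed position.
- **Setting on the notch:** I raised it to 0.31, then lowered it until the pawl took the load at 0.201 with about 0 N left at the tool, and let go.

**Last checks:** After release, the camera gave a tilt of about 0.21, against 0.201 from the arm, which is within camera accuracy. The weight was at its armed pixel position. No contact was seen with the loose parts, but I did not measure their positions again. The loose motor, bracket and collar looked in place in the last crop; the other four loose parts were outside it.

I viewed 10 pictures. Sideways and radial forces at the grip reached about 10 N because my first hinge estimate was about 3 mm off. I corrected that on the way.

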